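Check the mug warmer and the sandwich press with a contact thermometer

TASK

Take the orange contact thermometer out of its stand and take a reading on the mug warmer: hold it square to the surface with its copper tip on the blue dot, pressed lightly so that the sprung tip goes about half way in, for two seconds. Then do the same on the red dot on the sloping lid of the sandwich press, again square to the surface there, and finish while still holding it on the red dot like that: do not let go or put it down. Never push hard, and leave the mug, the tin and the steel jug alone.

Things in the scene. Friction and masses are not known exactly. Their poses are not given: they have to be found in the camera images.
- probe_grip (a point): Centre of the thermometer's upright orange handle, 26 x 26 mm square, 75 mm long. z runs along it away from the tip; x and y are square to its flat sides, all free to grasp (thin display on -x). Below this point: steel collar 42 mm wide from 37.5 to 43.5 mm (its underside rests on the stand), 14 mm stem, copper tip ending at 110.5 mm when fully out. Mass 0.09 to 0.18 kg.
- probe_tip (a point): The rounded end of the thermometer's copper tip (12 mm across), same axes as the handle. It is sprung and slides up into the stem, so this point moves with it.
- plunger (a joint): How far the sprung copper tip has been pushed into the stem, in m: 0 is fully out, 0.018 is fully in. The spring takes 1 N to start and 0.25 N more per mm, so 3.3 N half way and 5.5 N when fully in; after that it is rigid.
- stand: The thermometer's stand, fixed to the counter: black disc 80 mm across, 10 mm thick, with an upright grey tube 36 mm outside, 20 mm inside, its top 85 mm above the counter. Origin at the counter on the tube's axis. The thermometer hangs 67 mm deep in the tube and comes out straight up.
- blue_spot: Blue dot 24 mm across with a thin white rim, in the centre of the level steel plate of the mug warmer (a white and steel disc 124 mm across, 30 mm high, with a small switch block at one side). Origin in the dot's centre on the plate's surface, 30 mm above the counter; z is the surface normal (straight up).
- warmer: The mug warmer itself, fixed to the counter. Origin at the counter under its centre; its switch block lies to its -x side, 88 mm out.
- red_spot: Red dot 24 mm across with a thin white rim on the sloping steel lid of the sandwich press. Origin in the dot's centre on the lid's surface, about 102 mm above the counter; z is the surface normal, leaning 0.26 rad (15 degrees) from vertical towards the press's front handle; x runs up the slope. The lid is flat all around it.
- press: The sandwich press, fixed to the counter: black base 220 (x) by 200 (y) mm, steel lid sloping from about 82 mm high in front (-x side, with a bar handle that reaches out 140 mm from the centre) to about 138 mm at the back (+x side). Origin at the counter under its centre.
- mug_mid (a point): Bystander: blue mug with a handle, 82 mm across, 95 mm high. This point is half-way up its axis.
- tin_mid (a point): Bystander: coffee tin with a green label, 80 mm across, 110 mm high. This point is half-way up its axis.
- jug_mid (a point): Bystander: steel milk jug with a handle, 80 mm across, 100 mm high. This point is half-way up its axis.
Things that resemble listed ones, but are neither listed nor needed, are in the scene too. What is shaped like the stand but purple or turquoise is not meant. Of the things that look like the part that bears probe_grip, the larger one is meant.

How it is judged (in metres and radians):
On the way:
1. The thermometer is held on the mug warmer's blue dot, square to it, with its sprung tip pressed part of the way in, for 1.5 s (distance between probe_tip and blue_spot below 0.012 m and angle between the z axis of probe_grip and the z axis of blue_spot, either way round below 0.17 rad and value of joint plunger between 0.003 and 0.0155 m and contact force between probe and warmer above 1 N and contact force between probe and stand below 0.1 N and contact force between probe and the fingers above 1 N), for 1.5 s.
At the end, for the whole second after the job is handed in: The thermometer is held in the gripper, out of its stand, with the end of its tip within 12 mm of the centre of the red dot and touching the lid, its axis within 0.17 rad (10 degrees) of square to the lid, and its sprung tip 3 to 15.5 mm in; the mug, tin and jug are within 3 cm of where they were (distance between probe_tip and red_spot below 0.012 m and angle between the z axis of probe_grip and the z axis of red_spot, either way round below 0.17 rad and value of joint plunger between 0.003 and 0.0155 m and contact force between probe and press above 1 N and contact force between probe and stand below 0.1 N and contact force between probe and the fingers above 1 N and distance of each of mug_mid, tin_mid, jug_mid from where it was at the start of the episode below 0.03 m); the arm keeps its last pose, push and grip.
It fails at once if The thermometer is pushed onto the press or the mug warmer with more than 15 N (contact force between probe and press above 15 N or contact force between probe and warmer above 15 N).
It fails at once if The mug is knocked more than 3 cm out of its place or tipped over (distance of mug_mid from where it was at the start of the episode above 0.03 m or angle between mug_mid's own z axis and vertical above 0.5 rad).
It fails at once if The tin is knocked more than 3 cm out of its place or tipped over (distance of tin_mid from where it was at the start of the episode above 0.03 m or angle between tin_mid's own z axis and vertical above 0.5 rad).
It fails at once if The jug is knocked more than 3 cm out of its place or tipped over (distance of jug_mid from where it was at the start of the episode above 0.03 m or angle between jug_mid's own z axis and vertical above 0.5 rad).
It also fails if it takes over 58 s, if anything falls off the work surface, if the arm or the gripper's body presses on something with over 40 N, if the wrist force passes 120 N, or if a joint passes its speed limit or range.

ROBOT

A 6-joint arm with a two-finger parallel gripper is mounted at the origin on the work surface. World frame = base frame: x ahead of the robot, y to its left, z up, the work surface at z = 0. Lengths are in mm, angles in rad, forces in N, time in s.
With the tool pointing down it reaches from about 350 to 875 mm from the base axis. Payload 4.2 kg.
Tool frame: the origin (TCP) lies where the fingers leave the gripper's body, on its centre line; the fingertips stand ahead of it and the grasp point (between the pads) lies 54 mm ahead of it (arm.nose_length is the z of the fingertips in the tool frame, in mm); z points along the fingers, x is the direction in which the jaws open and shut, and the axes are right-handed (so a half turn about z gives the same grasp; the last joint's range is limited). The gripper opens to 85 mm and grips with 20 to 120 N. Pads are 22 mm wide; open, the fingers measure 114 mm over their backs; the gripper's body (76 mm by 85 mm) begins 54 mm behind the grasp point. The pads swing forward as they close: fully open they stand 13 mm farther back than shut.
Start: joints at [1.588, 0.385, 0.008, 0, -1.194, -0.259], TCP at [149.625, 606.805, 303.912] pointing down, gripper open.
Joint ranges: [-3.14, 3.14], [-1.21, 2.06], [-1.07, 1.41], [-3.16, 2.05], [-2.99, -0.16], [-3.1, 3.1]. Speed limits (rad/s): [2.79, 2.79, 3.14, 3.14, 3.14, 3.14].

INTERFACE

Orientations are given as a unit quaternion [x, y, z, w].
In Python, from bench import arm, imaging, job_done gives the robot as it stands.
- The arm moves only by the shell command python3 -m crank 'ROWS' [OPENING]. ROWS is a JSON object of lists of equal length, an entry for each row: "delta_pos": the shift along the tool's x, y, z in m, a list of three; "twist": the turn about the tool's z in rad. In form: {"delta_pos": [[tx, ty, tz], ...], "twist": [twist, ...]}. A call has 1 to 8 rows; each row shifts and turns the commanded pose from where the row before left it, along the tool's axes as they then stand; what a row does not reach is not made up. A row lasts 1/12 s, in which the tool goes at most 41.7 mm and 7.16 degrees, less where a joint would pass 70% of its speed; a pose out of reach is approached as far as the arm can. A call is refused whole if a number of a shift passes 0.0417 or a number of a turn 0.125, either way. A call with a gripper value outside its range is refused whole. OPENING is the opening, from 0 (shut) to 1 (fully open), set as the call begins (- or left out, the last holds). The fingers move at their own pace and stop on an object; the grip force is fixed at half the most. Time passes only in rows, so rows that do not move let the fingers close. It gives the time, the measured TCP pose, the force and the opening at its end, in the units of the state.
- arm.read_state(): the state, without advancing time (a new reading comes with each control period).
- imaging.get_image(name): name is "scene" or "top"; returns (picture, depth): 400x640x3 uint8, blue, green, red; 400x640 float32, mm along the optical axis (not along the pixel's ray), 0 where there is no reading.
- imaging.camera_model(name): a dict with "vfov" (degrees; the focal length in pixels is half the picture's height over the tangent of half this angle, whatever the lens; pixels are square), "cx", "cy" (the principal point, pixels), "T" (4x4, takes a point from camera to world coordinates). Camera axes: x right, y up, looking along -z (the intrinsics and any distortion apply to the point x, -y, -z); pixel columns grow to the right and rows downward; lengths in mm; the calibration is good to about 2 mm. A picture is of the moment at which its call begins. camera_model takes no time and is no camera call.
- job_done(): hands the job in, once; it reports no verdict.
The state is a dict: "clock": time; "joints": joint angles; "joint_vel": joint speeds; "joint_efforts": joint torques, N m; "position": TCP position; "ee_rot": TCP orientation; "contact_force": force on the tool from outside, world axes, zero at the start; "wrist_torque": the same for the moment, N m; "gripper_width": finger opening in mm.
Only numpy, scipy, OpenCV 4.12 (cv2) and the standard library are available. Lean on these libraries where they do the work, as an engineer would, in place of code of your own. Each camera call takes 0.05 s, during which the arm holds its last target.

## Working session

There is one attempt and no reset: what is moved stays moved. The work goes in short steps, Python scripts to look and compute and a shell command to move; the robot and the scene stay as the last step left them, time stands still between calls to the robot, and variables do not carry over. Pictures are saved under pics/ and viewed, and the job is handed in when it is done.

```bash
ls; mkdir -p pics
python3 - <<'E'
from bench import arm, imaging
import cv2,json
print(arm.read_state(), arm.nose_length)
for n in("scene","top"):
    p,d=imaging.get_image(n); cv2.imwrite(f"pics/{n}0.png",p); 
    import numpy as np; np.save(f"pics/{n}0.npy",d)
    print(n,imaging.camera_model(n))
E
```

```text
pics
{'clock': 0.0, 'joints': array([ 1.58757340e+00,  3.85590536e-01,  6.60668381e-03, -4.94683955e-04,
       -1.19399170e+00, -2.58597108e-01]), 'joint_vel': array([ 0.00100642,  0.00013478, -0.00020015, -0.00147084,  0.00018608,
        0.00101179]), 'joint_efforts': array([ 1.03226412e-03, -3.92287517e+01,  1.88398343e+01,  4.18623224e+00,
       -4.65591147e-03, -2.82378856e-06]), 'position': array([149.54423763, 606.40637193, 302.79403919]), 'ee_rot': array([-6.16584037e-01,  7.87288311e-01, -7.30222965e-04, -8.40761732e-04]), 'contact_force': array([ 0.06179031, -0.45620843,  0.48992199]), 'wrist_torque': array([-0.00913004,  0.0227836 , -0.06481799]), 'gripper_width': 85.23729697103339} 72.6
scene {'vfov': 43.581355767029564, 'cx': 320.13289222946077, 'cy': 192.57979796403646, 'T': array([[-6.35615549e-01, -4.82662734e-01,  6.02519343e-01,
         1.21825402e+03],
       [ 7.71931066e-01, -4.08207761e-01,  4.87328280e-01,
         6.21625238e+02],
       [ 1.07378728e-02,  7.74856831e-01,  6.32045559e-01,
         8.29101737e+02],
       [ 0.00000000e+00,  0.00000000e+00,  0.00000000e+00,
         1.00000000e+00]])}
top {'vfov': 52.10176682647658, 'cx': 322.2784001210049, 'cy': 198.67191054726905, 'T': array([[ 8.15371085e-03,  9.77174120e-01, -2.12283435e-01,
         3.63476520e+02],
       [-9.99966719e-01,  7.90870588e-03, -2.00324997e-03,
         4.45826379e+01],
       [-2.78636781e-04,  2.12292704e-01,  9.77206084e-01,
         1.03774160e+03],
       [ 0.00000000e+00,  0.00000000e+00,  0.00000000e+00,
         1.00000000e+00]])}
```

View pics/scene0.png

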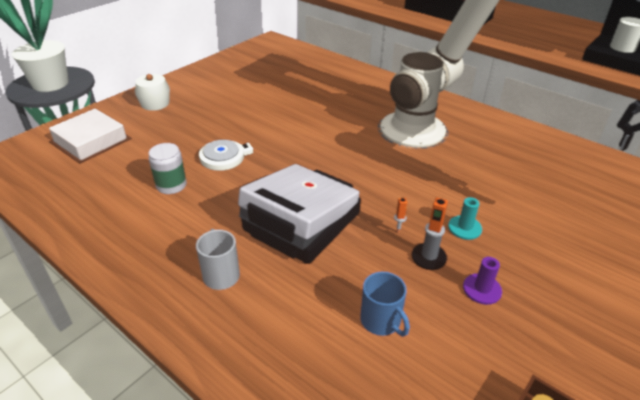

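View pics/top0.png

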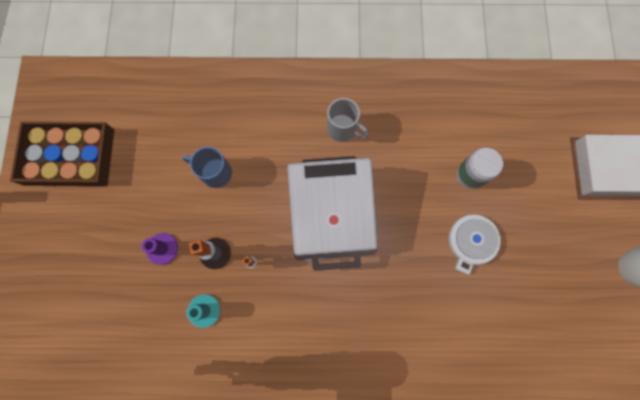

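```bash
cat > h.py <<'E'
import numpy as np,cv2
from bench import imaging
def crop(src,x,y,w,h,s,out):
    p=cv2.imread(f"pics/{src}.png")[y:y+h,x:x+w]
    cv2.imwrite(f"pics/{out}.png",cv2.resize(p,None,fx=s,fy=s,interpolation=cv2.INTER_CUBIC))
def ray(n,u,v):
    m=imaging.camera_model(n); f=200/np.tan(np.radians(m["vfov"]/2))
    d=np.array([(u-m["cx"])/f,-(v-m["cy"])/f,-1.]); T=m["T"]
    return T[:3,3],T[:3,:3]@d
def atz(n,u,v,z):
    o,d=ray(n,u,v); return o+d*(z-o[2])/d[2]
def tri(a,b):
    o1,d1=ray("scene",*a);o2,d2=ray("top",*b)
    s=np.linalg.lstsq(np.c_[d1,-d2],o2-o1,rcond=None)[0]
    p,q=o1+s[0]*d1,o2+s[1]*d2
    return (p+q)/2,np.linalg.norm(p-q)
def dep(n,u,v,D):
    o,d=ray(n,u,v); return o+d*D
def proj(n,P):
    m=imaging.camera_model(n); f=200/np.tan(np.radians(m["vfov"]/2)); T=m["T"]
    c=T[:3,:3].T@(np.asarray(P)-T[:3,3]); return m["cx"]+f*c[0]/-c[2], m["cy"]-f*c[1]/-c[2]
E
python3 - <<'E'
from h import *
crop("scene0",380,180,130,130,6,"s_probe"); crop("top0",130,210,140,120,5.5,"t_probe")
crop("scene0",180,120,190,140,4,"s_dots"); crop("top0",280,150,240,130,3.3,"t_dots")
E
python3 - <<'E'
from h import *
import cv2
a=cv2.resize(cv2.imread("pics/s_probe.png"),(590,590));cv2.imwrite("pics/s_probe.png",a)
E
```

```text
(no output)
```

View pics/s_probe.png

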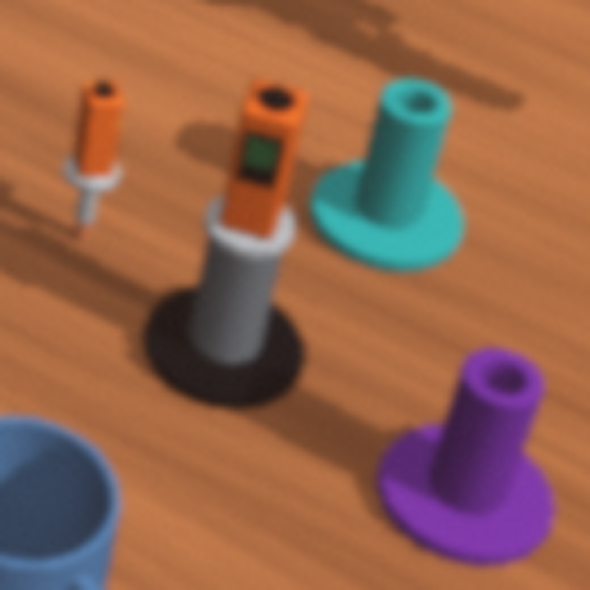

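View pics/t_probe.png

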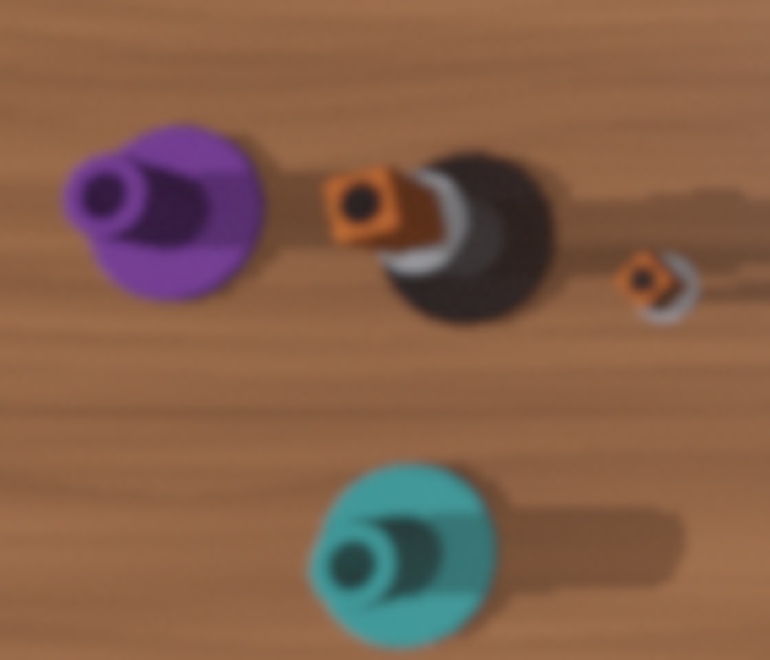

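View pics/s_dots.png

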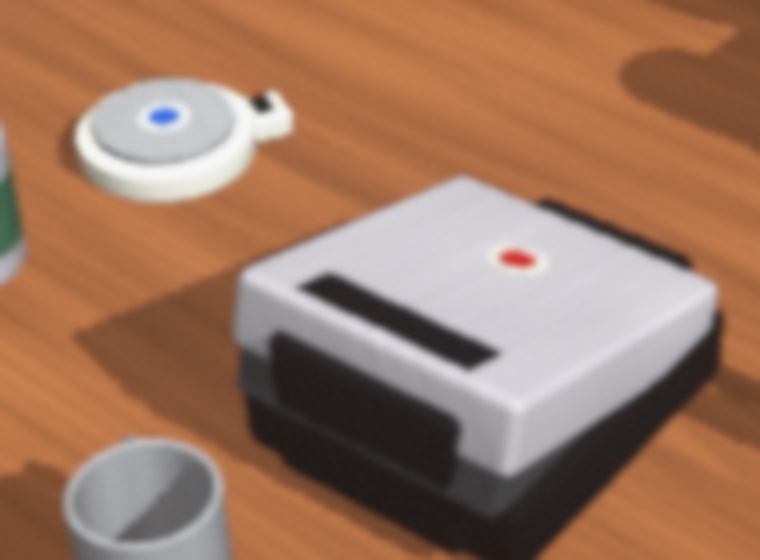

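View pics/t_dots.png

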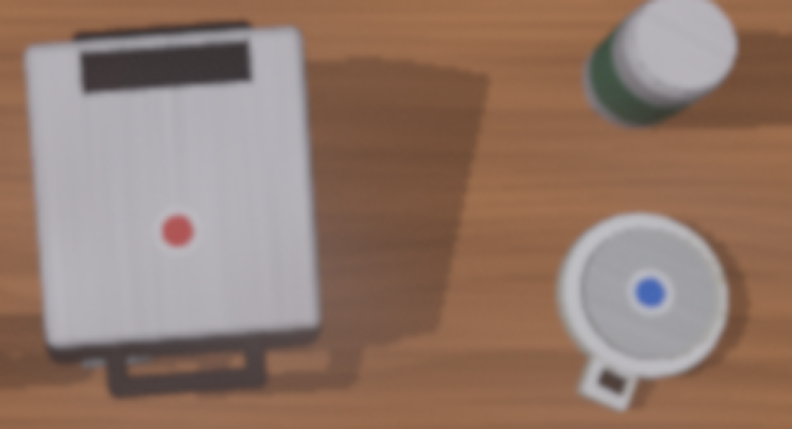

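Run:
```python
from h import *
np.set_printoptions(precision=1,suppress=True)
ds=np.load("pics/scene0.npy");dt=np.load("pics/top0.npy")
def c(X,Y,s,x,y): return ((X+.5)/s-.5+x,(Y+.5)/s-.5+y)
for n,a,b in [("handletop",c(277,98,4.538,380,180),c(361,203,5.5,130,210)),
 ("red",c(518,259,4,180,120),c(177,231,3.3,280,150)),("blue",c(164,117,4,180,120),c(650,292,3.3,280,150)),
 ("collar",c(250,228,4.538,380,180),c(418,222,5.5,130,210))]:
    print(n,a,b,*tri(a,b)," depth:",dep("scene",*a,ds[round(a[1]),round(a[0])]),dep("top",*b,dt[round(b[1]),round(b[0])]))
# disc centre (black) top: ellipse centre at crop (468,238), z=10
print("disc",atz("top",*c(468,238,5.5,130,210),10), atz("scene",*c(224,345,4.538,380,180),10))
# handle top corner edges in top crop
for q in [(323,180),(388,166),(402,232),(340,245)]:
    print(atz("top",*c(*q,5.5,130,210),165))
# lid corners
for n,q in [("fl",(50,345)),("fr",(318,328)),("br",(300,28)),("bl",(27,46))]:
    p=c(*q,3.3,280,150);print(n,dep("top",*p,dt[round(p[1]),round(p[0])]), atz("top",*p,95 if n[0]=='f' else 138))
# plane fit on lid
H=[]
for v in range(172,245,3):
  for u in range(300,368,4):
    if dt[v,u]>0: H.append(dep("top",u,v,dt[v,u]))
H=np.array(H); 
from scipy.optimize import least_squares
r=least_squares(lambda k:k[0]*H[:,0]+k[1]*H[:,1]+k[2]-H[:,2],[0,0,100],loss='soft_l1')
k=r.x;nn=np.array([-k[0],-k[1],1]);nn/=np.linalg.norm(nn)
print("normal",np.round(nn,4),np.degrees(np.arccos(nn[2])),"az",np.degrees(np.arctan2(nn[1],nn[0])), np.median(abs(r.fun)))
```

```text
handletop (440.6502864698105, 201.20559717937417) (195.22727272727275, 246.5) [446.3 316.8 164.6] 1.538799869967403  depth: [446.6 317.7 165.3] [446.9 316.7 162.7]
red (309.125, 184.375) (333.2878787878788, 219.65151515151516) [517.3  20.8 100.9] 0.4793792457575153  depth: [518.6  22.2 102.3] [517.3  20.6 102. ]
blue (220.625, 148.875) (476.6212121212121, 238.13636363636363) [ 485.7 -335.4   28.2] 0.9867987579749026  depth: [ 488.6 -330.9   31.5] [ 485.6 -334.5   31.9]
collar (434.7005288673424, 229.8525782282944) (205.5909090909091, 249.95454545454544) [446.3 317.3  83.6] 1.3460558324398353  depth: [462.6 324.4  99.8] [442.1 301.7 135.9]
disc [446.  314.4  10. ] [452.5 319.9  10. ]
[455.5 331.4 165. ]
[461.1 306.6 165. ]
[435.6 299.3 165. ]
[430.5 322.9 165. ]
fl [440.6 111.   56.9] [437.6 108.4  95. ]
fr [454.2 -82.5  59.1] [450.9 -77.8  95. ]
br [700.2 -80.5  -0.6] [655.2 -63.8 138. ]
bl [682.5 138.4   2.1] [640.6 126.1 138. ]
normal [-0.3 -0.   1. ] 14.866423766815673 az -175.2604268555758 0.943178227316821
```

Candidates for the thermometer are two: the large orange one in the black-disc stand (scene 440,201–215; top 195,247) and a small one standing loose on the counter (scene 401,208; top 249,261). The larger, in the black/grey stand, is the one meant. The crops confirm this, and they show the purple (scene 488,275) and turquoise (470,215) stands as the decoys. I'll go above it first, turning the jaws onto the flat sides at about 105° yaw.

```bash
cat >> h.py <<'E'
from scipy.spatial.transform import Rotation as R
from bench import arm
def go(target=None,yaw=None):
    s=arm.read_state(); r=R.from_quat(s["ee_rot"]).as_matrix()
    y=np.degrees(np.arctan2(r[1,0],r[0,0])); 
    print("t %.2f"%s["clock"],"pos",np.round(s["position"],1),"jawyaw %.1f"%y,"tilt %.2f"%np.degrees(np.arccos(-r[2,2])),"F",np.round(s["contact_force"],1),"w %.1f"%s["gripper_width"],"q6 %.2f"%s["joints"][5])
    if yaw is not None: 
        d=(yaw-y+90)%180-90; print("twist",round(np.radians(-d),3))
    if target is not None: print("tool delta mm",np.round(r.T@(np.array(target)-s["position"]),1))
E
python3 -m crank '{"delta_pos":[[0,0,0],[0,0,0],[0,0,0],[0,0,0],[0,0,0]],"twist":[-0.101,-0.101,-0.101,-0.101,-0.1]}' 0.6
python3 - <<'E'
from h import *
go([446.5,317,302],105)
print(atz("top",130+642/5.5,210+278/5.5,80),tri((401.9,199.5),(246.5,260.4)))
E
```

```text
clock: 0.52
position: [149.6, 606.5, 303.2]
ee_rot: [0.795, -0.607, 0.0, 0.001]
contact_force: [-0.2, 0.7, 0.1]
gripper_width: 51.2
t 0.52 pos [149.6 606.5 303.2] jawyaw -74.7 tilt 0.08 F [-0.2  0.7  0.1] w 51.2 q6 0.25
twist 0.005
tool delta mm [ 357.6 -210.     1.6]
[423.26137912 220.5760598   80.        ] (array([422.37461172, 217.35164383, 100.06269597]), np.float64(0.1616214420595842))
```

```bash
python3 -m crank '{"delta_pos":[[0.0358,-0.021,0],[0.0358,-0.021,0],[0.0358,-0.021,0],[0.0358,-0.021,0],[0.0358,-0.021,0]],"twist":[0,0,0,0,0]}' >/dev/null; python3 -m crank '{"delta_pos":[[0.0358,-0.021,0],[0.0358,-0.021,0],[0.0358,-0.021,0],[0.0358,-0.021,0],[0.0358,-0.021,0],[0,0,0],[0,0,0]],"twist":[0,0,0,0,0,0,0]}'
python3 - <<'E'
from h import *
go([446.5,317,189],105)
for n in("scene","top"):
    p,d=imaging.get_image(n); cv2.imwrite(f"pics/{n}1.png",p)
crop("scene1",370,60,160,200,3,"s1"); crop("top1",110,160,180,150,4,"t1")
E
```

```text
clock: 1.52
position: [446.4, 313.6, 303.3]
ee_rot: [0.792, -0.61, -0.0, 0.001]
contact_force: [-0.4, 0.4, -0.0]
gripper_width: 51.2
t 1.52 pos [446.4 313.6 303.3] jawyaw -75.2 tilt 0.07 F [-0.4  0.4 -0. ] w 51.2 q6 0.92
twist -0.004
tool delta mm [ -3.3  -1.1 114.3]
```

View pics/s1.png

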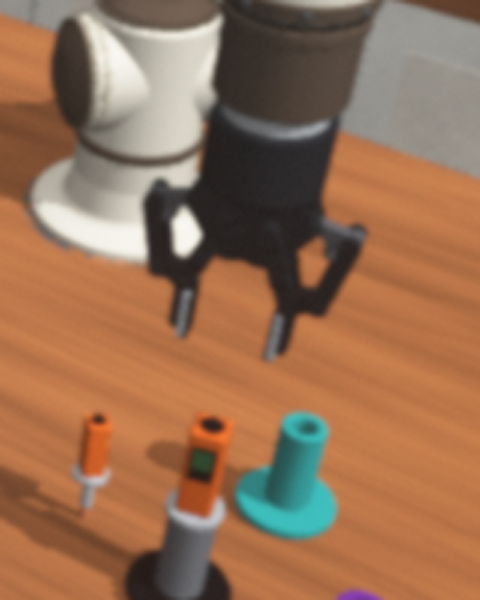

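View pics/t1.png

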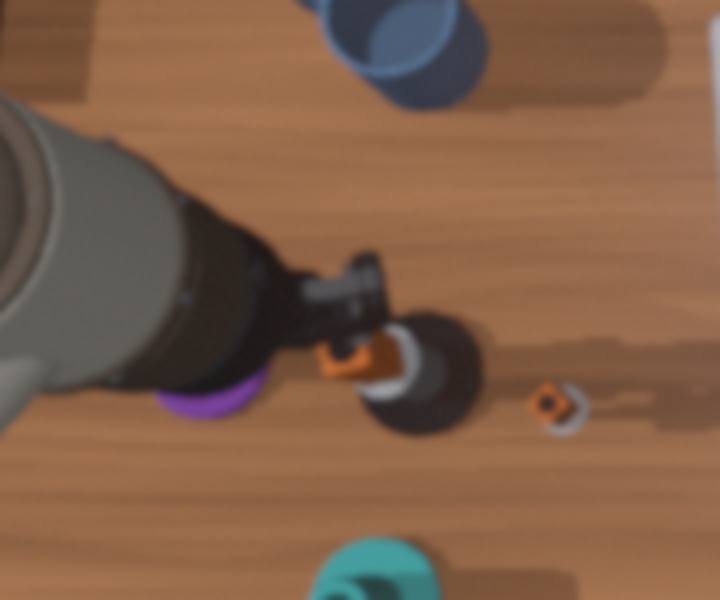

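```bash
python3 -m crank '{"delta_pos":[[-0.0033,-0.001,0],[0,0,0.03],[0,0,0.03],[0,0,0.03],[0,0,0.0235],[0,0,0],[0,0,0]],"twist":[0,0,0,0,0,0,0]}'
python3 - <<'E'
from h import *
go([446.5,317,189],105)
for n in("scene","top"):
    p,d=imaging.get_image(n); cv2.imwrite(f"pics/{n}2.png",p)
crop("scene2",390,150,120,120,5,"s2")
E
```

```text
clock: 2.2
position: [444.5, 319.9, 189.8]
ee_rot: [0.794, -0.608, 0.0, 0.001]
contact_force: [0.4, 0.8, 0.6]
gripper_width: 51.2
t 2.20 pos [444.5 319.9 189.8] jawyaw -74.8 tilt 0.15 F [0.4 0.8 0.6] w 51.2 q6 0.92
twist 0.003
tool delta mm [ 3.3 -1.1  0.8]
```

View pics/s2.png

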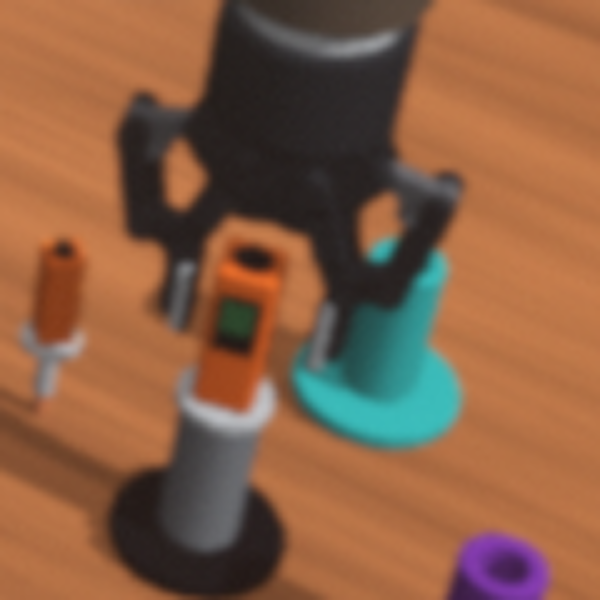

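```bash
python3 -m crank '{"delta_pos":[[0.0032,-0.001,0],[0,0,0],[0,0,0],[0,0,0],[0,0,0]],"twist":[0,0,0,0,0]}'
python3 - <<'E'
from h import *
go([446.5,317,189],105)
p,d=imaging.get_image("scene"); cv2.imwrite("pics/scene3.png",p)
crop("scene3",390,150,120,120,5,"s3")
go()
E
```

```text
clock: 2.72
position: [447.3, 316.1, 190.9]
ee_rot: [0.793, -0.609, 0.0, -0.0]
contact_force: [-0.7, -0.0, -0.1]
gripper_width: 51.6
t 2.72 pos [447.3 316.1 190.9] jawyaw -75.0 tilt 0.05 F [-0.7 -0.  -0.1] w 51.6 q6 0.92
twist 0.0
tool delta mm [-1.1  0.5  1.9]
t 2.77 pos [447.2 316.  190.7] jawyaw -75.0 tilt 0.03 F [-0.4 -0.6 -0.6] w 51.3 q6 0.92
```

View pics/s3.png

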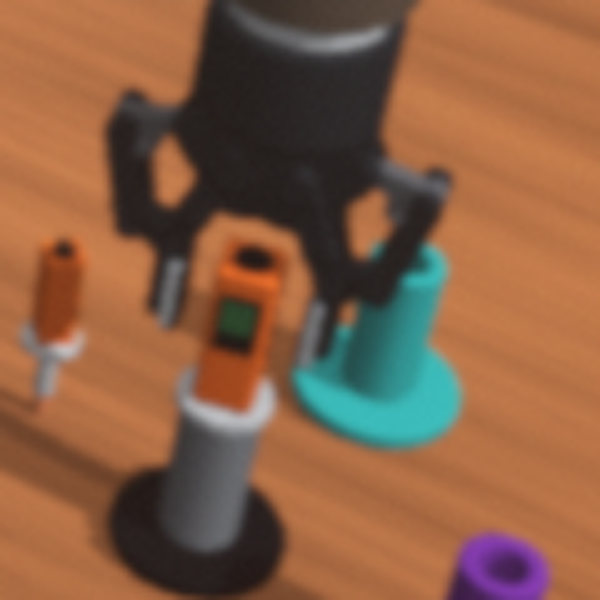

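```bash
python3 -m crank '{"delta_pos":[[0,0,0.002],[0,0,0],[0,0,0],[0,0,0],[0,0,0],[0,0,0],[0,0,0],[0,0,0]],"twist":[0,0,0,0,0,0,0,0]}' 0
python3 - <<'E'
from h import *
go()
p,d=imaging.get_image("scene"); cv2.imwrite("pics/scene4.png",p)
crop("scene4",390,150,120,120,5,"s4")
E
```

```text
clock: 3.43
position: [447.0, 316.0, 188.2]
ee_rot: [0.793, -0.609, -0.0, 0.0]
contact_force: [0.6, -0.3, -1.3]
gripper_width: 25.0
t 3.43 pos [447.  316.  188.2] jawyaw -75.0 tilt 0.03 F [ 0.6 -0.3 -1.3] w 25.0 q6 0.92
```

View pics/s4.png

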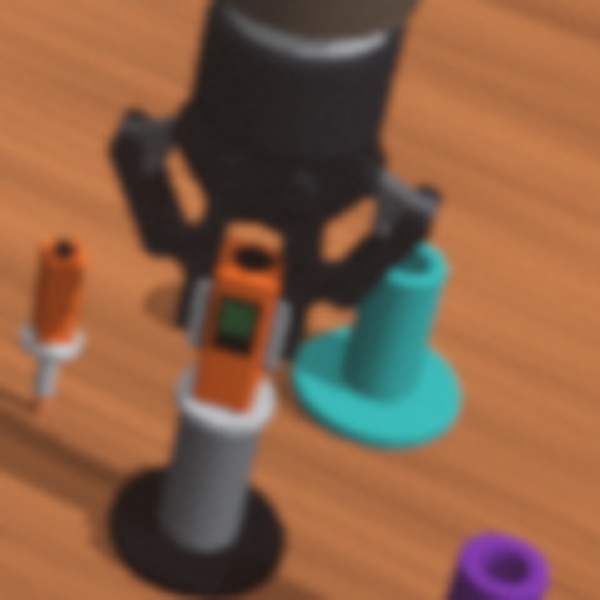

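```bash
python3 -m crank '{"delta_pos":[[0,0,-0.01],[0,0,-0.015],[0,0,-0.02],[0,0,-0.02],[0,0,-0.02],[0,0,-0.02],[0,0,-0.02],[0,0,-0.015]],"twist":[0,0,0,0,0,0,0,0]}'
python3 - <<'E'
from h import *
p,d=imaging.get_image("scene"); cv2.imwrite("pics/scene5.png",p)
crop("scene5",390,100,120,150,4,"s5")
go([486,-335,330],105)
E
```

```text
clock: 4.15
position: [447.3, 316.1, 331.2]
ee_rot: [0.794, -0.609, 0.0, -0.001]
contact_force: [0.6, 0.3, -1.3]
gripper_width: 25.6
t 4.20 pos [448.2 316.8 334.2] jawyaw -74.9 tilt 0.49 F [0.7 0.6 2. ] w 25.8 q6 0.92
twist 0.001
tool delta mm [639.2 133.    1. ]
```

View pics/s5.png

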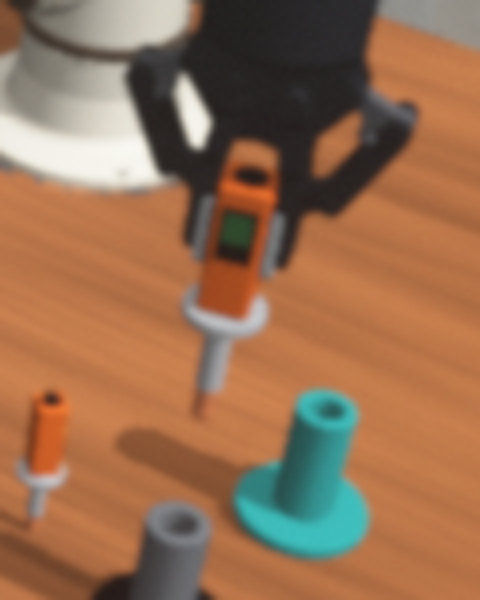

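```bash
for i in 1; do python3 -m crank '{"delta_pos":[[0.02,0.0042,0],[0.035,0.0073,0],[0.04,0.0083,0],[0.04,0.0083,0],[0.04,0.0083,0],[0.04,0.0083,0],[0.04,0.0083,0],[0.04,0.0083,0]],"twist":[0,0,0,0,0,0,0,0]}'>/dev/null; done; python3 -m crank '{"delta_pos":[[0.04,0.0083,0],[0.04,0.0083,0],[0.04,0.0083,0],[0.04,0.0083,0],[0.04,0.0083,0],[0.04,0.0083,0],[0.04,0.0083,0],[0.04,0.0083,0]],"twist":[0,0,0,0,0,0,0,0]}' >/dev/null
python3 - <<'E'
from h import *
go([486,-335,330],105)
E
python3 -m crank '{"delta_pos":[[0.015,0.003,0],[0.009,0.0018,0],[0,0,0],[0,0,0],[0,0,0],[0,0,0]],"twist":[0,0,0,0,0,0]}' >/dev/null
python3 - <<'E'
from h import *
go([486,-335,230],105)
E
```

```text
t 5.53 pos [ 482.6 -313.   328.3] jawyaw -75.0 tilt 0.03 F [ 1.8  0.3 -1.4] w 25.4 q6 2.13
twist 0.0
tool delta mm [22.2  2.4 -1.7]
t 6.03 pos [ 484.9 -334.   328.8] jawyaw -74.9 tilt 0.02 F [-0.8 -0.9 -0.8] w 25.5 q6 2.16
twist 0.002
tool delta mm [ 1.2 -0.7 98.8]
```

```bash
python3 -m crank '{"delta_pos":[[0.001,0,0.03],[0,0,0.03],[0,0,0.03],[0,0,0.018],[0,0,0],[0,0,0]],"twist":[0,0,0,0,0,0]}' >/dev/null
python3 - <<'E'
from h import *
for n in("scene","top"):
    p,d=imaging.get_image(n); cv2.imwrite(f"pics/{n}6.png",p)
crop("scene6",180,50,110,150,4,"s6");crop("top6",420,180,110,100,6,"t6")
go([486,-335,191.5],105)
print(proj("scene",[486,-335.,30]),proj("top",[486,-335.,30]))
E
```

```text
t 6.63 pos [ 486.2 -336.3  222.6] jawyaw -74.9 tilt 0.22 F [ 0.2 -1.  -1.5] w 25.3 q6 2.17
twist 0.002
tool delta mm [-1.4 -0.  31. ]
(np.float64(220.3951685451487), np.float64(148.39722381135044)) (np.float64(476.5526909945902), np.float64(238.0502232404059))
```

View pics/s6.png

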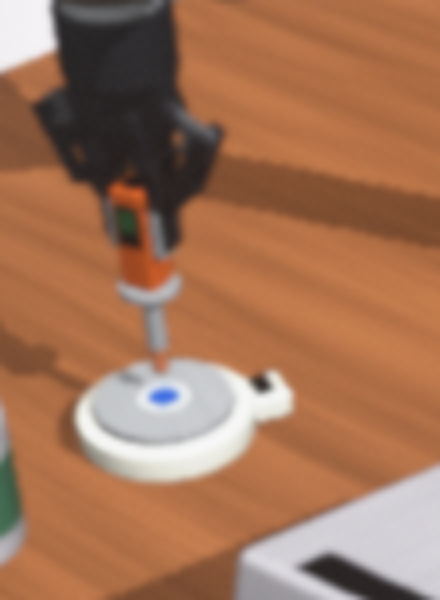

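View pics/t6.png

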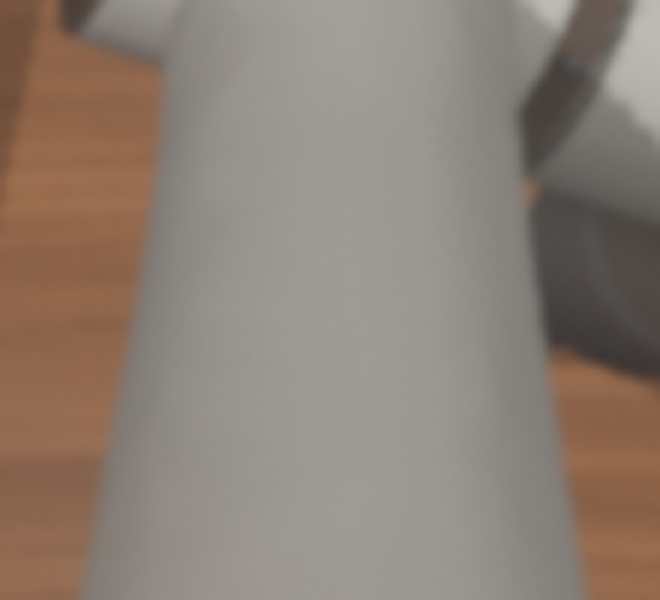

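Run:
```python
from h import *
for z in (52.4,55,60): print(proj("scene",[486.2,-336.3,z]))
go([486,-335,191.5])
```

```text
(np.float64(219.10393288358753), np.float64(141.60348454126185))
(np.float64(218.99510137804046), np.float64(140.82216737399716))
(np.float64(218.78508883408196), np.float64(139.3144568529407))
t 6.63 pos [ 486.2 -336.3  222.6] jawyaw -74.9 tilt 0.22 F [ 0.2 -1.  -1.5] w 25.3 q6 2.17
tool delta mm [-1.4 -0.  31. ]
```

The picture agrees with the expected tip (scene 219.6,142 against 219.1,141.6), and the dot is at 220.6,148.6 just below it. I'll lower it gently.

```bash
python3 -m crank '{"delta_pos":[[-0.001,0,0.01],[0,0,0.006],[0,0,0.002],[0,0,0],[0,0,0],[0,0,0]],"twist":[0,0,0,0,0,0]}' >/dev/null
python3 - <<'E'
from h import *
go([486,-335,191.5])
E
python3 -m crank '{"delta_pos":[[0,0,0.002],[0,0,0.002],[0,0,0.002],[0,0,0.001],[0,0,0],[0,0,0]],"twist":[0,0,0,0,0,0]}' >/dev/null
python3 - <<'E'
from h import *
go([486,-335,191.5])
E
```

```text
t 7.13 pos [ 485.  -335.6  202.7] jawyaw -75.0 tilt 0.03 F [-0.3  0.7 -1.9] w 25.5 q6 2.16
tool delta mm [-0.3 -1.1 11.2]
t 7.63 pos [ 485.1 -335.6  195.7] jawyaw -75.0 tilt 0.06 F [-0.   0.2  1. ] w 25.5 q6 2.16
tool delta mm [-0.3 -1.   4.2]
```

```bash
python3 -m crank '{"delta_pos":[[0,0,0.002],[0,0,0.0015],[0,0,0],[0,0,0],[0,0,0],[0,0,0],[0,0,0],[0,0,0]],"twist":[0,0,0,0,0,0,0,0]}' >/dev/null
python3 - <<'E'
from h import *
go([486,-335,191.5])
p,d=imaging.get_image("scene"); cv2.imwrite("pics/scene7.png",p)
crop("scene7",180,80,110,110,5,"s7")
E
```

```text
t 8.30 pos [ 485.  -335.5  192.1] jawyaw -75.0 tilt 0.04 F [ 0.7 -0.6  2. ] w 25.3 q6 2.16
tool delta mm [-0.2 -1.1  0.6]
```

View pics/s7.png

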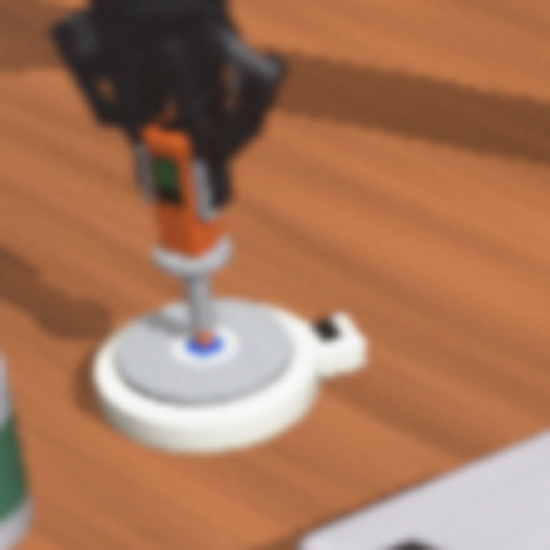

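The copper tip sits on the blue dot (crop 203,340, about 220.6,148) with roughly 3.5 N. I'll hold it there.

```bash
for i in 1 2 3; do python3 -m crank '{"delta_pos":[[0,0,0],[0,0,0],[0,0,0],[0,0,0],[0,0,0],[0,0,0],[0,0,0],[0,0,0]],"twist":[0,0,0,0,0,0,0,0]}' ; done
python3 - <<'E'
from h import *
go([486,-335,191.5])
E
```

```text
clock: 9.02
position: [484.9, -335.5, 192.0]
ee_rot: [0.793, -0.609, 0.0, -0.0]
contact_force: [0.7, -0.6, 2.2]
gripper_width: 25.5
clock: 9.68
position: [484.9, -335.4, 192.0]
ee_rot: [0.793, -0.609, 0.0, -0.0]
contact_force: [1.8, -1.6, 1.8]
gripper_width: 25.1
clock: 10.35
position: [484.9, -335.4, 191.9]
ee_rot: [0.793, -0.609, 0.0, -0.0]
contact_force: [2.0, -1.8, 1.7]
gripper_width: 25.3
t 10.35 pos [ 484.9 -335.4  191.9] jawyaw -75.0 tilt 0.01 F [ 2.  -1.8  1.7] w 25.3 q6 2.16
tool delta mm [-0.1 -1.2  0.4]
```

```bash
python3 -m crank '{"delta_pos":[[0,0,-0.005],[0,0,-0.015],[0,0,-0.03],[0,0,-0.03],[0,0,-0.03],[0,0,-0.03],[0,0,0],[0,0,0]],"twist":[0,0,0,0.06,0.06,0.06,0,0]}' >/dev/null
python3 - <<'E'
from h import *
go([500,318,332],94.9)
E
```

```text
t 11.02 pos [ 484.2 -334.8  332.9] jawyaw -85.3 tilt 0.07 F [-0.2  0.2 -1.5] w 25.2 q6 1.98
twist -0.003
tool delta mm [-649.3  -69.4    1.6]
```

```bash
python3 -m crank '{"delta_pos":[[-0.02,-0.002,0],[-0.035,-0.0037,0],[-0.04,-0.0043,0],[-0.04,-0.0043,0],[-0.04,-0.0043,0],[-0.04,-0.0043,0],[-0.04,-0.0043,0],[-0.04,-0.0043,0]],"twist":[0,0,0,0,0,0,0,0]}'>/dev/null;  python3 -m crank '{"delta_pos":[[-0.04,-0.0043,0],[-0.04,-0.0043,0],[-0.04,-0.0043,0],[-0.04,-0.0043,0],[-0.04,-0.0043,0],[-0.04,-0.0043,0],[-0.04,-0.0043,0],[-0.035,-0.0037,0]],"twist":[0,0,0,0,0,0,0,0]}' >/dev/null
python3 -m crank '{"delta_pos":[[-0.025,-0.003,0],[-0.014,-0.001,0],[0,0,0],[0,0,0],[0,0,0]],"twist":[0,0,0,0,0]}' >/dev/null
python3 - <<'E'
from h import *
go([500,321.6,225],94.9)
E
```

```text
t 12.77 pos [500.1 315.8 330.9] jawyaw -85.3 tilt 0.19 F [ 0.4 -0.  -2. ] w 25.3 q6 0.82
twist -0.004
tool delta mm [ -6.   -0.7 105.8]
```

```bash
python3 -m crank '{"delta_pos":[[-0.0055,-0.0007,0],[0,0,0.03],[0,0,0.03],[0,0,0.03],[0,0,0.016],[0,0,0],[0,0,0]],"twist":[0,0,0,0,0,0,0]}' >/dev/null
python3 - <<'E'
from h import *
go([480,319.5,225],94.9)
for n in("scene","top"):
    p,d=imaging.get_image(n); cv2.imwrite(f"pics/{n}8.png",p)
crop("scene8",380,120,120,150,4,"s8");crop("top8",130,180,150,120,5,"t8")
E
```

```text
t 13.35 pos [501.1 321.8 225.8] jawyaw -85.3 tilt 0.08 F [ 0.4 -0.6 -0.4] w 25.6 q6 0.81
twist -0.004
tool delta mm [ 0.6 21.2  0.8]
```

View pics/s8.png

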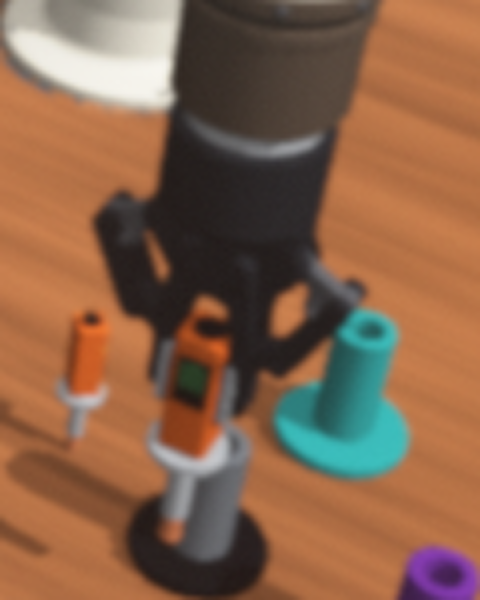

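View pics/t8.png

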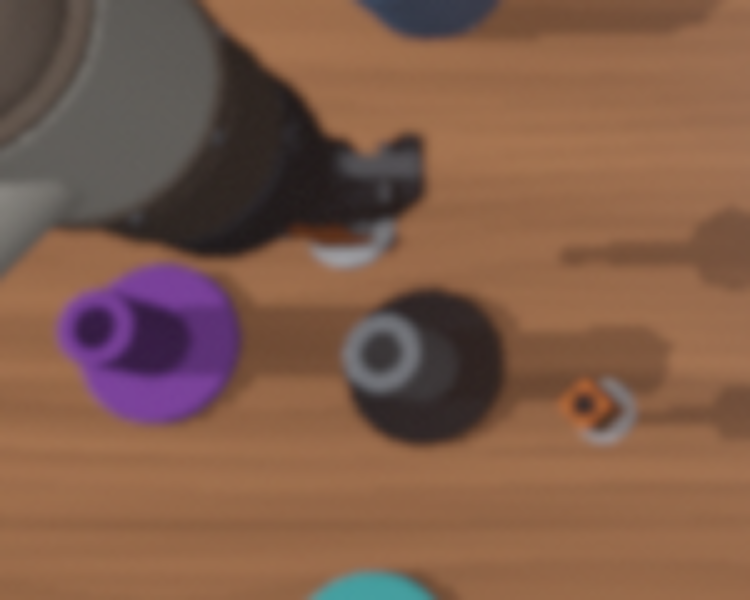

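Run:
```python
from h import *
print(atz("top",130+382.5/5-.5,180+353.5/5-.5,85))
# tip in scene
print("tip seen",380+172/4,120+530/4)
for z in(55,53): print(proj("scene",[501.1,321.8,z]))
print(proj("scene",[501.1,321.8,173]))
```

```text
[445.94910118 315.259684    85.        ]
tip seen 423.0 252.5
(np.float64(421.39710146685326), np.float64(254.10546950483774))
(np.float64(421.2672753558632), np.float64(254.7581082695907))
(np.float64(429.641953683404), np.float64(212.6584129370442))
```

```bash
python3 -m crank '{"delta_pos":[[0.001,0.012,0],[0,0.012,0],[0,0.004,0],[0,0.004,0],[0,0.004,0],[0,0.004,0],[0,0,0],[0,0,0]],"twist":[0,0,0,0,0,0,0,0]}' >/dev/null
python3 - <<'E'
from h import *
go([447,316,225],94.9)
p,d=imaging.get_image("scene"); cv2.imwrite(f"pics/scene9.png",p)
crop("scene9",380,120,120,150,4,"s9")
E
```

```text
t 14.12 pos [463.5 319.7 228.2] jawyaw -85.2 tilt 0.49 F [ 5.4 -0.8 -1.1] w 25.2 q6 0.76
twist -0.002
tool delta mm [ 2.3 16.8  3.1]
```

View pics/s9.png

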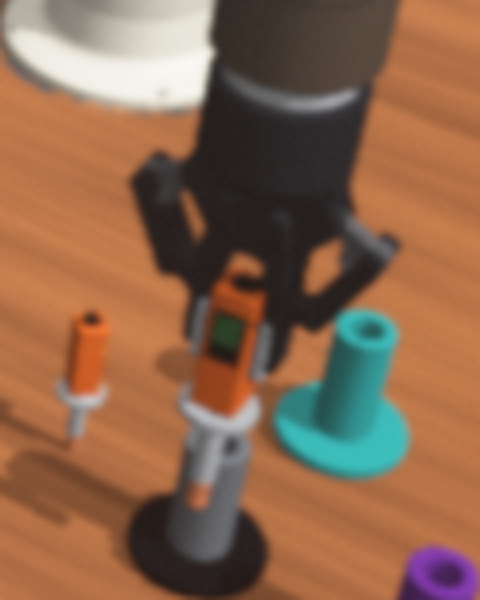

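```bash
python3 -m crank '{"delta_pos":[[0.001,0.004,0.001],[0,0.004,0.001],[0,0.004,0.001],[0,0.004,0],[0,0,0],[0,0,0]],"twist":[0,0,0,0,0,0]}' >/dev/null
python3 - <<'E'
from h import *
go([447,316,225],94.9)
p,d=imaging.get_image("scene"); cv2.imwrite(f"pics/scene10.png",p)
crop("scene10",380,120,120,150,4,"s10")
E
```

```text
t 14.67 pos [448.  318.5 226. ] jawyaw -85.2 tilt 0.67 F [5.7 1.4 0.9] w 25.6 q6 0.74
twist -0.002
tool delta mm [2.4 1.2 1. ]
```

View pics/s10.png

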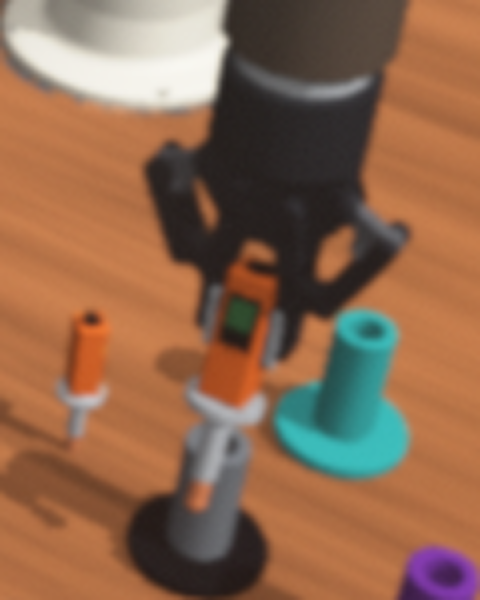

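```bash
python3 -m crank '{"delta_pos":[[0,-0.01,0],[0,-0.015,0],[0,-0.015,0],[0,0,0],[0,0,0],[0,0,0]],"twist":[0,0,0,0,0,0]}' >/dev/null
python3 - <<'E'
from h import *
go([447,316,225],94.9)
for n in("scene","top"):
    p,d=imaging.get_image(n); cv2.imwrite(f"pics/{n}11.png",p)
crop("scene11",390,170,80,100,6,"s11");crop("top11",150,190,110,90,7,"t11")
go()
E
```

```text
t 15.22 pos [484.7 318.8 222.4] jawyaw -85.3 tilt 0.12 F [-0.5 -0.5 -1.1] w 25.8 q6 0.79
twist -0.004
tool delta mm [-0.2 37.8 -2.6]
t 15.32 pos [484.5 319.  222.7] jawyaw -85.3 tilt 0.07 F [ 0.1 -0.1 -1.3] w 25.2 q6 0.79
```

View pics/s11.png

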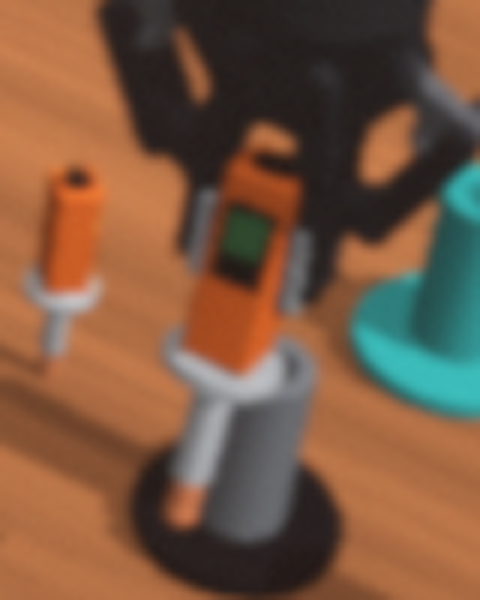

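View pics/t11.png

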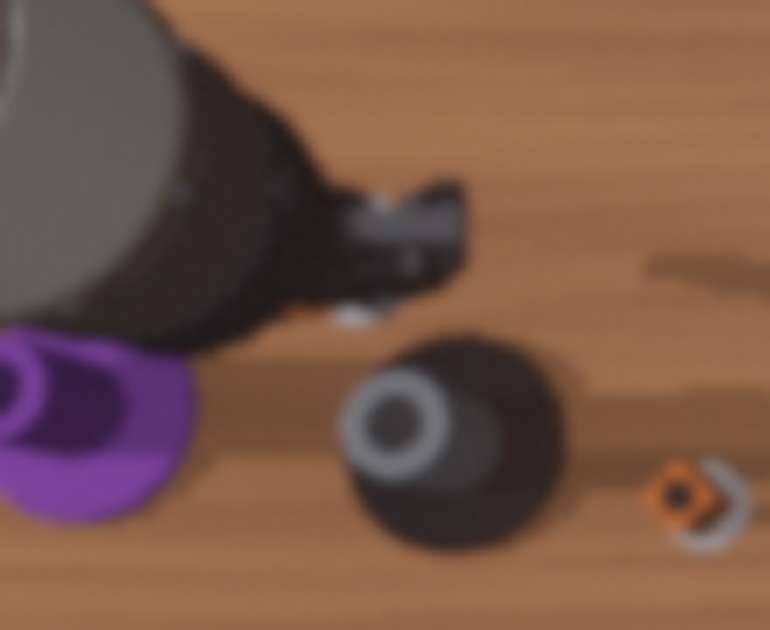

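```bash
cat > fit.py <<'E'
from h import *
from scipy.optimize import least_squares
def fit(pos,pts,yaw=4.8,n="scene",roll=None):
    ex=np.array([np.cos(np.radians(yaw)),np.sin(np.radians(yaw)),0]);ey=np.array([-ex[1],ex[0],0])
    piv=np.array(pos)-[0,0,54]
    def f(k):
        th=k[0]; ph=k[3] if roll is None else roll
        ax=np.array([0,0,1.])-np.tan(th)*ex-np.tan(ph)*ey; ax/=np.linalg.norm(ax)
        r=[]
        for s,uv in pts: r+=list(np.array(proj(n,piv+s*ax))+k[1:3]-uv)
        if roll is None: r.append(k[3]*20)
        return np.array(r)
    r=least_squares(f,[0.1,0,0,0][:4 if roll is None else 3])
    print("tilt deg",np.degrees(r.x[0]),"off px",r.x[1:3],"roll",np.degrees(r.x[3:]) ,"res",np.round(r.fun,1))
def c(X,Y,s,x,y): return np.array([(X+.5)/s-.5+x,(Y+.5)/s-.5+y])
E
python3 - <<'E'
from fit import *
a=lambda X,Y:c(X,Y,4,380,120); b=lambda X,Y:c(X,Y,6,390,170)
for ro in(None,0):
  fit([501.1,321.8,225.8],[(-116.2,a(171,540)),(-46.2,a(189,447)),(31.8,a(210,327))],roll=ro)
  fit([484.6,318.9,222.6],[(-116.2,b(183,525)),(-46.2,b(226,362)),(31.8,b(277,160))],roll=ro)
E
```

```text
tilt deg -0.15869493098156048 off px [0.3843455  0.80331246] roll [0.55938823] res [-0.   0.2 -0.1 -0.5  0.1  0.3  0.2]
tilt deg 12.337309451864323 off px [0.07231418 0.74509943] roll [1.0253724] res [-0.1  0.1 -0.  -0.4  0.1  0.3  0.4]
tilt deg -0.3311732704949666 off px [0.53746861 0.92329769] roll [] res [-0.3  0.  -0.1 -0.5  0.4  0.5]
tilt deg 11.757381144965988 off px [0.31263254 0.98673392] roll [] res [-0.5 -0.3 -0.1 -0.4  0.5  0.7]
```

Tilt now measures about 12°. One more slight push to get near 15°.

```bash
python3 -m crank '{"delta_pos":[[0,0.012,-0.002],[0,0.01,0],[0,0.006,0],[0,0.004,0],[0,0.004,0],[0,0.005,0],[0,0,0],[0,0,0]],"twist":[0,0,0,0,0,0,0,0]}'
python3 - <<'E'
from h import *
go([442.5,315.5,225],94.9)
E
```

```text
clock: 15.98
position: [445.8, 317.9, 226.7]
ee_rot: [0.736, -0.677, 0.0, -0.004]
contact_force: [4.4, 2.8, -0.1]
gripper_width: 25.5
t 15.98 pos [445.8 317.9 226.7] jawyaw -85.2 tilt 0.48 F [ 4.4  2.8 -0.1] w 25.5 q6 0.74
twist -0.002
tool delta mm [2.1 3.5 1.7]
```

```bash
python3 -m crank '{"delta_pos":[[0,0.003,0],[0,0,0],[0,0,0],[0,-0.01,0],[0,-0.015,0],[0,-0.015,0],[0,0,0],[0,0,0]],"twist":[0,0,0,0,0,0,0,0]}' >/dev/null
python3 - <<'E'
from h import *
p,d=imaging.get_image("scene"); cv2.imwrite(f"pics/scene12.png",p)
crop("scene12",390,170,80,100,6,"s12")
go()
E
```

```text
t 16.70 pos [480.5 318.1 223.9] jawyaw -85.4 tilt 0.22 F [ 0.3  0.4 -0.4] w 25.5 q6 0.79
```

View pics/s12.png

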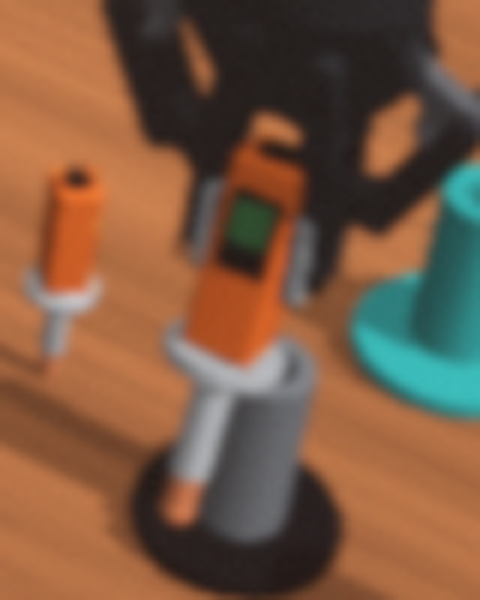

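Run:
```python
from fit import *
b=lambda X,Y:c(X,Y,6,390,170)
for ro in(None,0):
  fit([480.5,318.1,223.9],[(-116.2,b(180,524)),(-46.2,b(226,357)),(31.8,b(282,152))],roll=ro)
e=np.array([np.cos(np.radians(4.7)),np.sin(np.radians(4.7)),0])
for th in (14,15):
  t=np.radians(th); off=116.2*np.sin(t)*e-[0,0,54+116.2*np.cos(t)]
  print(th,off,"TCP for free touch",np.array([517.5,21,101.8])-off)
go([485,21,330])
```

```text
tilt deg 14.833531321671506 off px [-0.19374074  1.28139805] roll [0.94282495] res [-0.1  0.1  0.1 -0.3  0.   0.3  0.3]
tilt deg 14.22258712861772 off px [0.01533289 1.50711824] roll [] res [-0.5 -0.3  0.  -0.3  0.4  0.6]
14 [  28.01679676    2.30339999 -166.74836339] TCP for free touch [489.48320324  18.69660001 268.54836339]
15 [  29.97364321    2.46428205 -166.24058101] TCP for free touch [487.52635679  18.53571795 268.04058101]
t 16.70 pos [480.5 318.1 223.9] jawyaw -85.4 tilt 0.22 F [ 0.3  0.4 -0.4] w 25.5 q6 0.79
tool delta mm [ 296.8   19.9 -105.5]
```

```bash
python3 -m crank '{"delta_pos":[[0,0,-0.025],[0,0,-0.03],[0,0,-0.03],[0,0,-0.02],[0.03,0.002,0],[0.04,0.002,0],[0.04,0.002,0],[0.04,0.002,0]],"twist":[0,0,0,0,0,0,0,0]}' >/dev/null
python3 -m crank '{"delta_pos":[[0.04,0.003,0],[0.04,0.003,0],[0.035,0.003,0],[0.02,0.002,0],[0.01,0.001,0],[0,0,0],[0,0,0],[0,0,0]],"twist":[0,0,0,0,0,0,0,0]}' >/dev/null
python3 - <<'E'
from h import *
go([482,18,292],94.7)
E
```

```text
t 18.03 pos [485.2  24.1 329.8] jawyaw -85.2 tilt 0.03 F [-0.   0.3 -0.9] w 25.3 q6 1.27
twist 0.001
tool delta mm [ 5.8  3.6 37.8]
```

```bash
python3 -m crank '{"delta_pos":[[0.0055,0.0035,0],[0,0,0.015],[0,0,0.015],[0,0,0.008],[0,0,0],[0,0,0],[0,0,0]],"twist":[0,0,0,0,0,0,0]}' >/dev/null
python3 - <<'E'
from fit import *
for n in("scene","top"):
    p,d=imaging.get_image(n); cv2.imwrite(f"pics/{n}13.png",p)
crop("scene13",260,80,100,130,4.6,"s13");crop("top13",280,150,110,100,6,"t13")
go([488.5,18.6,268.3])
E
```

```text
t 18.72 pos [482.8  17.8 292.8] jawyaw -85.3 tilt 0.10 F [-0.2  1.1 -1.7] w 25.4 q6 1.28
tool delta mm [-0.3 -5.7 24.5]
```

View pics/s13.png

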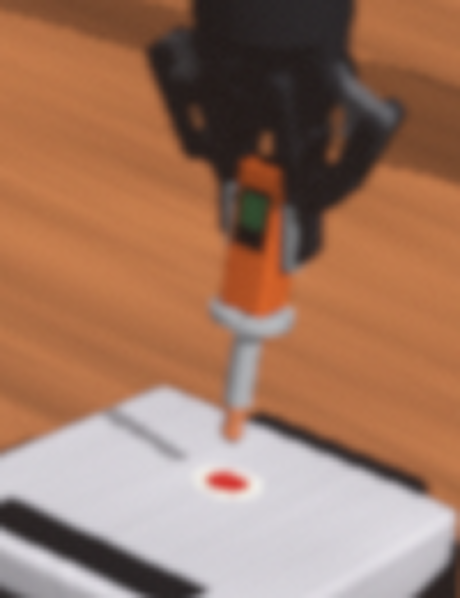

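View pics/t13.png

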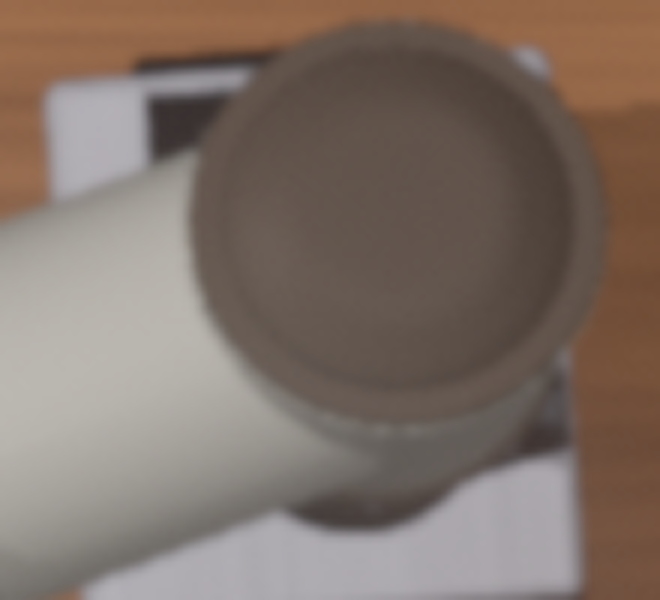

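Run:
```python
from fit import *
b=lambda X,Y:c(X,Y,4.6,260,80)
fit([482.8,17.8,292.8],[(-116.2,b(233,441)),(-46.2,b(252,314))])
fit([482.8,17.8,292.8],[(-116.2,b(233,441)),(-46.2,b(252,314))],roll=0)
e=np.array([np.cos(np.radians(4.7)),np.sin(np.radians(4.7)),0])
t=np.radians(14.5); tip=np.array([482.8,17.8,292.8])+116.2*np.sin(t)*e-[0,0,54+116.2*np.cos(t)]
print("tip",tip,proj("scene",tip),"seen",b(233,441)," red seen",b(228,483),proj("scene",[517.5,21,101.8]))
n=np.array([-.2588*e[0],-.2588*e[1],.966]); print("height above lid",(tip-[517.5,21,101.8])@n, "foot",tip-((tip-[517.5,21,101.8])@n)*n)
f=tip-((tip-[517.5,21,101.8])@n)*n; print(proj("scene",f))
```

```text
tilt deg 13.540421626015025 off px [-0.61363939  1.1267676 ] roll [0.06106509] res [-0. -0.  0.  0.  0.]
tilt deg 13.49269137348898 off px [-0.6004166   1.14745225] roll [] res [-0. -0.  0.  0.]
tip [511.79632408  20.18393179 126.30124419] (np.float64(310.33256350364496), np.float64(174.54521984278642)) seen [310.26086957 175.47826087]  red seen [309.17391304 184.60869565] (np.float64(309.0419709427503), np.float64(184.1242899646965))
height above lid 25.156654909334556 foot [518.28497393  20.71739592 101.99991555]
(np.float64(308.7329916573911), np.float64(184.16724183400035))
```

```bash
python3 -m crank '{"delta_pos":[[0,-0.0022,0.0085],[0,-0.0015,0.006],[0,-0.001,0.004],[0,-0.0005,0.002],[0,0,0],[0,0,0],[0,0,0]],"twist":[0,0,0,0,0,0,0]}' >/dev/null
python3 - <<'E'
from h import *
go([490.6,18.8,259.8])
E
python3 -m crank '{"delta_pos":[[0,-0.0005,0.002],[0,-0.0005,0.002],[0,-0.0005,0.002],[0,-0.0003,0.001],[0,0,0],[0,0,0],[0,0,0]],"twist":[0,0,0,0,0,0,0]}' >/dev/null
python3 - <<'E'
from h import *
go([490.6,18.8,259.8])
p,d=imaging.get_image("scene"); cv2.imwrite(f"pics/scene14.png",p)
crop("scene14",270,110,80,90,6,"s14")
E
```

```text
t 19.30 pos [487.6  18.  271.5] jawyaw -85.3 tilt 0.02 F [ 0.   0.6 -0.6] w 25.8 q6 1.28
tool delta mm [-0.6 -3.  11.7]
t 19.88 pos [489.5  18.2 264.7] jawyaw -85.3 tilt 0.04 F [0.6 1.3 1.4] w 25.6 q6 1.28
tool delta mm [-0.5 -1.2  4.9]
```

View pics/s14.png

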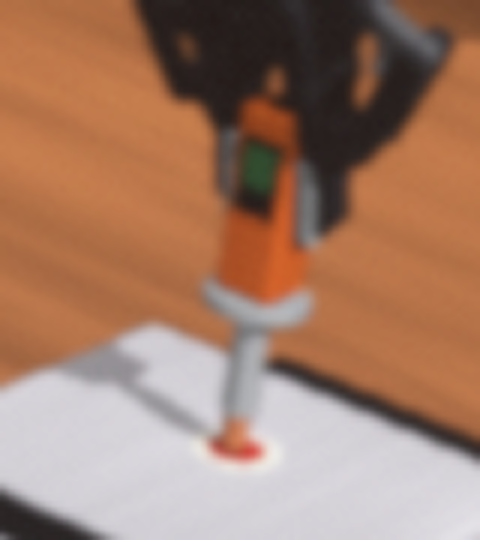

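```bash
python3 -m crank '{"delta_pos":[[0,-0.0005,0.002],[0,-0.0005,0.002],[0,-0.0003,0.001],[0,0,0],[0,0,0],[0,0,0],[0,0,0],[0,0,0]],"twist":[0,0,0,0,0,0,0,0]}' >/dev/null
python3 - <<'E'
from h import *
go([490.6,18.8,259.8])
p,d=imaging.get_image("scene"); cv2.imwrite(f"pics/scene15.png",p)
crop("scene15",270,110,80,90,6,"s15")
E
```

```text
t 20.60 pos [490.7  18.3 259.6] jawyaw -85.3 tilt 0.03 F [-0.2  0.4  2. ] w 25.2 q6 1.28
tool delta mm [-0.5  0.1 -0.2]
```

View pics/s15.png

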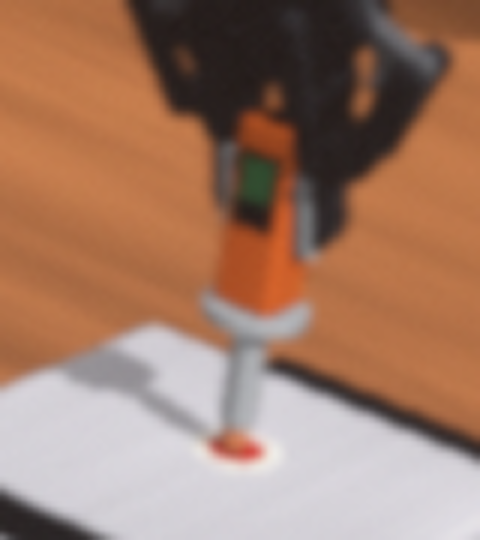

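```bash
for i in 1 2 3; do python3 -m crank '{"delta_pos":[[0,0,0],[0,0,0],[0,0,0],[0,0,0],[0,0,0],[0,0,0],[0,0,0],[0,0,0]],"twist":[0,0,0,0,0,0,0,0]}' | sed -n 2,4p; done
python3 - <<'E'
from fit import *
p,d=imaging.get_image("scene"); cv2.imwrite(f"pics/scene16.png",p)
crop("scene16",270,110,80,90,6,"s16")
b=lambda X,Y:c(X,Y,6,270,110)
fit([490.7,18.3,259.6],[(-107.2,b(236,445)),(-46.2,b(257,310))],roll=0)
go()
E
```

```text
position: [490.7, 18.3, 259.5]
ee_rot: [0.736, -0.677, 0.0, -0.0]
contact_force: [1.3, 1.3, 1.9]
position: [490.6, 18.3, 259.4]
ee_rot: [0.736, -0.677, 0.0, -0.0]
contact_force: [0.6, 0.4, 1.4]
position: [490.6, 18.2, 259.4]
ee_rot: [0.736, -0.677, 0.0, -0.0]
contact_force: [0.6, 0.9, 2.1]
tilt deg 11.69127362486808 off px [-1.05213598  0.74867493] roll [] res [ 0.2  0.3 -0.2 -0.3]
t 22.70 pos [490.6  18.3 259.4] jawyaw -85.3 tilt 0.00 F [ 0.9 -0.1  2.9] w 25.1 q6 1.28
```

View pics/s16.png

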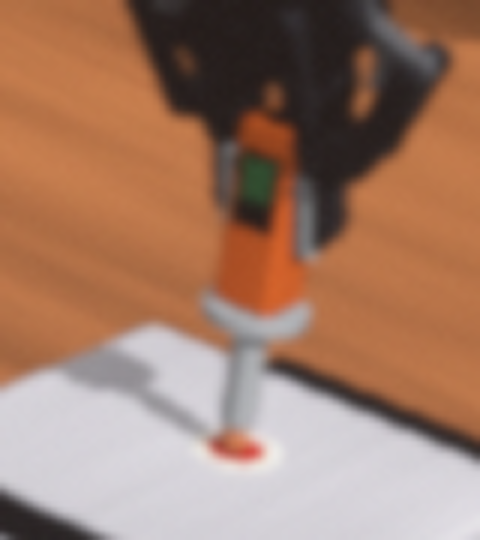

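View pics/scene16.png

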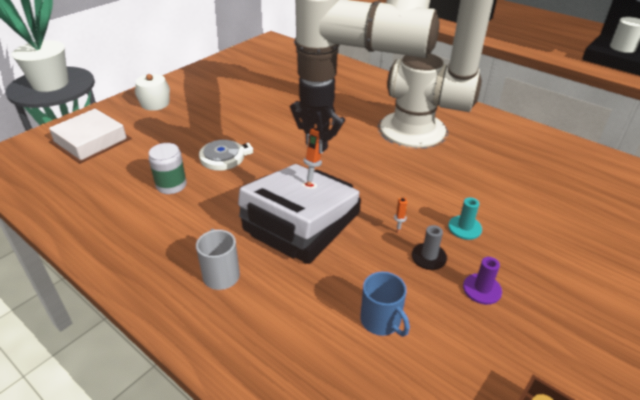

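```bash
python3 -c "
from bench import job_done
print(job_done())"
```

```text
the job is handed in; nothing more can be done
None
```

I took both readings and handed the job in at about 22.7 s of robot time. The thermometer is still gripped and held on the red dot. `job_done` gives no verdict, so the figures below come from my own checks.

- **Blue dot:** I lifted the larger orange thermometer straight out of its stand and held it upright on the dot for over 2 s. It pressed with about 3.5 N, roughly 8 to 9 mm in. In the picture the tip was on the dot.
- **Tilt:** The moves cannot tilt the tool, so I turned the thermometer in the grip by pushing its stem gently (about 6 N) against the outside of its own stand. Before it touched the lid I measured 13.5 to 14.8°, against a lid slope of 14.9°.
- **Red dot:** I pressed along the lid's normal and held for 2 s at about 3.5 N, roughly 9 mm in. The tip was within about 3 mm of the dot's centre, and the force and position stayed steady.
- **Bystanders:** The mug, tin and jug stand at the same pixels as in the first picture.

One check disagreed: a rougher two-point fit on the last picture, with the tip partly hidden, gave a tilt of 11.7°. That would be about 3° off square, still inside the 10° allowed. The overhead camera could not see the tip on either dot because the arm was in the way, so those checks rest on the scene camera, the arm's position and the force.

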